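# Pick the missing roll with the tongs

## Robot

A 6-joint arm with a two-finger parallel gripper is mounted at the origin on a cart in front of the work surface, level with it; the furniture and walls round the work are solid. World frame = base frame: x ahead of the robot, y to its left, z up, the work surface at z = 0. Lengths are in m, angles in degrees, forces in N, time in s.
With the tool pointing down it reaches from about 0.4 to 0.825 m from the base axis. Payload 7 kg.
Tool frame: the origin (TCP) lies on the centre line of the jaws, within the pads' length; the fingertips stand 19 mm ahead of it and the grasp point (between the pads) is the TCP; z points along the fingers, y is the line along which they close (so a half turn about z gives the same grasp; the last joint's range is limited). The gripper opens to 88 mm and grips with 3 to 60 N. Pads are 19 mm wide; open, the fingers measure 130 mm over their backs; the gripper's body (78 mm by 193 mm) begins 47 mm behind the grasp point.
Start: joints at [-46.748, 20.546, 0.682, 0, -70.136, -16.507], TCP at [0.304, -0.603, 0.246] pointing down, gripper open.
Joint ranges: [-176.03, 176.03], [-82.01, 121.73], [-58.28, 71.71], [-173.87, 95.51], [-174.79, -0.11], [-173.66, 173.66]. Speed limits (degrees/s): [136.94, 136.94, 172.46, 180, 180, 180].

## Interface

Orientations are given as [roll, pitch, yaw] about the fixed x, y, z axes, in that order (R = Rz(yaw) Ry(pitch) Rx(roll)).
In Python, from plant import * gives the robot as it stands. The module is installed in compiled form; this text tells all that it offers.
- The arm moves only by the tool play_rows, never from a script. Its argument "deltas" is a list of rows, each a list of 6 numbers: the shift along the world's x, y, z scaled (see below), then the turn, a rotation vector about the world's x, y, z scaled (see below). A call has 1 to 10 rows; each row shifts and turns the commanded pose from where the row before left it; what a row does not reach is not made up. The controller multiplies each number of a shift by 800 mm and each number of a turn by 180 degrees. A row lasts 1/10 s, in which the tool goes at most 50 mm and 8.59 degrees, less where a joint would pass 70% of its speed; a pose out of reach is approached as far as the arm can. A call with a number of a shift or a turn outside -1 to 1 is refused whole. A call with a gripper value outside its range is refused whole. "gripper" is the gripper command: -1 is shut, 1 is fully open, values between are in proportion, set as the call begins (left out, the last holds). The fingers move at their own pace and stop on an object; the grip force is fixed at half the most. Time passes only in rows, so rows that do not move let the fingers close. It gives the time, the measured TCP pose, the force, the opening and the grip force at its end, in the units of the state.
- get_obs(): the state, without advancing time (a new reading comes with each control period).
- snapshot(name): name is "scene" or "top" or "wrist"; returns (picture, depth): 400x640x3 uint8, blue, green, red; 400x640 float32, m along the optical axis (not along the pixel's ray), 0 where there is no reading.
- camera_model(name): a dict with "fx", "fy", "cx", "cy" (pixels), "world_to_cam" (4x4, takes a point from world to camera coordinates). Camera axes: x right, y down, z forward; pixel columns grow to the right and rows downward; lengths in m; the calibration is good to about 2 mm. The wrist camera is an equidistant fisheye: a pixel r from the principal point sees the ray r / f radians off the axis. A picture is of the moment at which its call begins: read the wrist's pose just before it. camera_model takes no time and is no camera call; for the wrist camera it gives the pose at the moment of the call.
- close_job(): hands the job in; it is judged then, once.
The state is a dict: "clock": time; "joint_pos": joint angles; "qvel": joint speeds; "tau": joint torques, N m; "tool_pos": TCP position; "orientation": TCP orientation; "force": force on the tool from outside, world axes, zero at the start; "moment": the same for the moment, N m; "opening": finger opening in m; "gripper_force": force on a finger pad.
Only numpy, scipy, OpenCV 4.12 (cv2) and the standard library are available. Lean on these libraries where they do the work, as an engineer would, in place of code of your own. Each camera call takes 0.05 s, during which the arm holds its last target. There are 200 camera calls.

## Task

Each of the two small plates is to have one dark and one pale bread roll, and already carries one of them. Using the tongs, never your fingers, take from the marble board the kind of roll that the blue plate still lacks, and lift it about 10 cm above the board. Finish still gripping the tongs with the roll held up between their tips, and leave everything else where it is.

Things in the scene. Friction and masses are not known exactly. Their poses are not given: they have to be found in the camera images.
- tongs_grip (a point): Sprung steel tongs with black grip sleeves, lying on edge, 224 mm from hinge to tips, 26 mm tall, 0.11 kg. Point on the centre line midway between the sleeves, 105 mm ahead of the hinge, 13 mm above the lower edge. x: hinge to tips, z: up, y: across (arms close along y). Sleeves 68 mm long, centred here, 24 mm tall, 58 mm over their outsides when open (63 at the front ends), about 38 shut on a roll.
- tongs_tips (a point): Point on the tongs' centre line between the cupped tips, 100 mm ahead of tongs_grip, 13 mm above the lower edge; same axes. A roll to be held is centred here. Gap between the tips about 76 mm open (92 mm over their outsides), 2 mm less per 1 mm squeezed at the sleeves; the tip plates are 26 mm tall and reach 20 mm ahead of this point.
- tongs_left (a joint): Closing angle of each tong arm in rad (both move alike): 0 open, 0.09 to 0.1 shut on a roll, at most 0.24. A spring opens them: squeezing at the sleeves takes 7 N a side at first, 10 N when shut on a roll, so the tongs can be lifted and carried part-squeezed (sleeves about 50 mm over their outsides), tips still wide open.
- roll_dark_center (a point): Dark brown bread roll, round, 40 mm across (widest from 10 to 21 mm up, near-upright side), 34 mm high with a flat bottom, about 25 g; the point is its centre, 17 mm above its underside; crown sprinkled with pale seeds. Stands on the board.
- roll_pale_center (a point): Pale golden bread roll, round, 40 mm across (widest from 10 to 21 mm up, near-upright side), 34 mm high with a flat bottom, about 25 g; the point is its centre, 17 mm above its underside; one light slash across the crown. Stands on the board, about 130 mm from the dark one along the board.
- served_dark_center (a point): Dark brown bread roll, round, 40 mm across (widest from 10 to 21 mm up, near-upright side), 34 mm high with a flat bottom, about 25 g; the point is its centre, 17 mm above its underside; crown sprinkled with pale seeds. Lies on one of the two plates.
- served_pale_center (a point): Pale golden bread roll, round, 40 mm across (widest from 10 to 21 mm up, near-upright side), 34 mm high with a flat bottom, about 25 g; the point is its centre, 17 mm above its underside; one light slash across the crown. Lies on the other plate.
- plate_blue: Blue round plate, 124 mm across, 14 mm high, fixed to the worktop, at the back left under the cabinet; origin at the centre of its underside.
- plate_white: White plate of the same size beside the blue one, left or right of it, fixed; origin at the centre of its underside. A wall cabinet hangs over the back of the worktop: underside 0.48 m up, front with a wooden knob at its right end about 0.55 m ahead of the robot; keep the wrist and arm low or back from it.
- board: Pale marble serving board, fixed to the worktop, 120 mm (x) by 230 mm (y), 12 mm thick; origin at the centre of its underside, z up. The two rolls to choose from stand on it, about 65 mm either side of its middle along y.
- jar_oats: Bystander: small clip-top glass jar with a red seal, 94 mm across, 69 mm high; origin at the centre of its underside.
- oil_bottle_old: Bystander: clear square bottle with a black cap, 42 mm wide, 170 mm high; origin at the centre of its underside.
Things that resemble listed ones, but are neither listed nor needed, are in the scene too. Leave any green look-alike of the part that bears served_dark_center alone.

How it is judged (in metres and radians):
At the end, for the whole second after the job is handed in: The hand holds the tongs; between their tips (30 mm along, 20 mm across), still and untouched by the robot, the board roll of the kind the blue plate lacks, its centre over 10 cm above the worktop; the other board roll within 3 cm of its start, served rolls on their plates (contact force between the fingers and tongs above 1 N and height (world z) of tongs_grip above 0.06 m and ((horizontal distance between served_pale_center and plate_blue below 0.04 m and horizontal distance between served_dark_center and plate_white below 0.04 m and height (world z) of roll_dark_center above 0.1 m and x of roll_dark_center in the frame of tongs_tips between -0.03 and 0.03 m and y of roll_dark_center in the frame of tongs_tips between -0.02 and 0.02 m and contact force between roll_dark and tongs above 0.5 N and contact force between roll_dark and the arm below 0.1 N and contact force between roll_dark and the fingers below 0.1 N and linear speed of roll_dark below 0.05 m/s and distance of roll_pale_center from where it was at the start of the episode below 0.03 m and height (world z) of roll_pale_center below 0.045 m) or (horizontal distance between served_dark_center and plate_blue below 0.04 m and horizontal distance between served_pale_center and plate_white below 0.04 m and height (world z) of roll_pale_center above 0.1 m and x of roll_pale_center in the frame of tongs_tips between -0.03 and 0.03 m and y of roll_pale_center in the frame of tongs_tips between -0.02 and 0.02 m and contact force between roll_pale and tongs above 0.5 N and contact force between roll_pale and the arm below 0.1 N and contact force between roll_pale and the fingers below 0.1 N and linear speed of roll_pale below 0.05 m/s and distance of roll_dark_center from where it was at the start of the episode below 0.03 m and height (world z) of roll_dark_center below 0.045 m))); the arm keeps its last pose, push and grip.
It fails at once if the robot touches a roll itself (contact force between any of the fingers, the arm and roll_dark above 0.5 N or contact force between any of the fingers, the arm and roll_pale above 0.5 N or contact force between any of the fingers, the arm and served_dark above 0.5 N or contact force between any of the fingers, the arm and served_pale above 0.5 N).
It fails at once if a served roll or a bystander is moved by more than 3 cm (distance of any of served_dark_center, served_pale_center, jar_oats, oil_bottle_old from where it was at the start of the episode above 0.03 m).
It also fails if it takes over 38 s, if anything falls off the work surface, if the arm or the gripper's body presses on something with over 40 N, if the wrist force passes 120 N, or if a joint passes its speed limit or range.

## Working session

There is one attempt and no reset: what is moved stays moved. The work goes in short steps, Python scripts to look and compute and a tool call to move; the robot and the scene stay as the last step left them, time stands still between calls to the robot, and variables do not carry over. Pictures are saved under pics/ and viewed, at most 10 in all, crops included, and the job is handed in when it is done.

Besides the shell and the picture viewer there is one more tool, called after "Emit:" in YAML: its name, and indented under it one key for each argument. play_rows: Moves the arm, as the interface text tells. Its arguments: {"type":"object","properties":{"deltas":{"type":"array","items":{"type":"array","items":{"type":"number","minimum":-1,"maximum":1}}},"gripper":{"type":"number"}},"required":["deltas"]}

```bash
mkdir -p pics; cat > h.py <<'E'
from plant import *
import numpy as np, cv2
def px2w(name,u,v,d=None,depth=None,z=None):
    c=camera_model(name);M=np.linalg.inv(c["world_to_cam"])
    r=np.array([(u-c["cx"])/c["fx"],(v-c["cy"])/c["fy"],1.])
    if depth is not None:
        p=np.median(depth[v-1:v+2,u-1:u+2]);return (M@np.r_[r*p,1])[:3]
    d=M[:3,:3]@r;o=M[:3,3];return o+d*(z-o[2])/d[2]
E
python3 - <<'E'
from h import *
for n in("scene","top"):
    p,d=snapshot(n);cv2.imwrite(f"pics/{n}.png",p);np.save(n,d)
    cv2.imwrite(f"pics/{n}.png",p)
    c=camera_model(n);print(n,c["fx"],np.linalg.inv(c["world_to_cam"])[:3].round(3).tolist())
print(get_obs())
E
```

```text
scene 402.28668107530797 [[-0.8, -0.272, 0.535, 0.094], [-0.6, 0.372, -0.708, 0.625], [-0.006, -0.887, -0.461, 0.47]]
top 421.8583823638896 [[0.027, -0.992, 0.124, 0.419], [-0.999, -0.029, -0.014, -0.002], [0.017, -0.124, -0.992, 1.1]]
{'clock': 0.1, 'joint_pos': array([-4.67487356e+01,  2.05856568e+01,  6.39921756e-01, -1.73487940e-02,
       -7.01363149e+01, -1.65069517e+01]), 'qvel': array([-0.03060175, -0.10528395,  0.09261151,  0.06953985,  0.01843728,
        0.17426948]), 'tau': array([-1.43083442e-03, -5.84160769e+01,  2.93749523e+01,  7.01551393e+00,
        1.01525907e-02, -8.25574352e-05]), 'tool_pos': array([ 0.30355194, -0.60244036,  0.24474331]), 'orientation': array([ 1.79916697e+02, -7.67719405e-03, -1.53261588e+02]), 'force': array([ 0.29242233, -0.24835202,  0.20391829]), 'moment': array([ 0.02931394, -0.03469788, -0.04249535]), 'gripper_force': 0.0, 'opening': 0.08790579845259236}
```

View pics/scene.png

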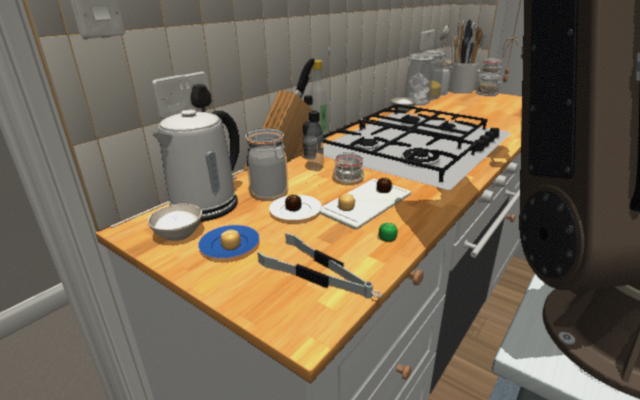

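View pics/top.png

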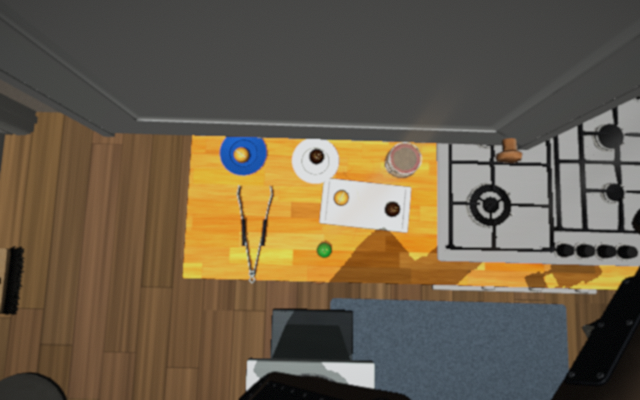

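The blue plate (scene 230,240) carries a pale roll, so the dark board roll (top 392,209) is wanted. The tongs lie with the hinge at top (252,280) and the tips at (240,187) and (270,187). The green ball at (325,250) is the look-alike.

```bash
python3 - <<'E'
from h import *
p=cv2.imread("pics/top.png")
cv2.imwrite("pics/crop.png",cv2.resize(p[130:290,220:420],None,fx=4,fy=3.75,interpolation=cv2.INTER_CUBIC)[:600])
f=lambda n,u,v,z:print(n,px2w("top",u,v,z=z).round(4))
f("dark",392,209,.04);f("pale",341,198,.04);f("green",325,250,.03);f("hinge",252,280,.02);f("tipL",240,187,.026);f("tipR",270,187,.026)
f("plateb",243,154,.01);f("platew",316,160,.01)
d=np.load("top.npy")
for u,v in((392,209),(341,198),(325,250),(244,235),(264,232),(404,158),(350,215),(252,278)):print(u,v,px2w("top",u,v,depth=d).round(4))
E
```

```text
dark [ 0.5333 -0.1952  0.04  ]
pale [ 0.5577 -0.0654  0.04  ]
green [ 0.4258 -0.0284  0.03  ]
hinge [0.3461 0.1528 0.02  ]
tipL [0.5805 0.1938 0.026 ]
tipR [0.5827 0.117  0.026 ]
plateb [0.6708 0.1933 0.01  ]
platew [0.6606 0.0009 0.01  ]
392 209 [ 0.5326 -0.1939  0.0472]
341 198 [ 0.5567 -0.0649  0.0472]
325 250 [ 0.4257 -0.0283  0.0356]
244 235 [0.4581 0.1782 0.0215]
264 232 [0.467  0.1275 0.0245]
404 158 [ 0.6594 -0.2193  0.0689]
350 215 [ 0.5175 -0.0912  0.0135]
252 278 [0.3501 0.1552 0.0054]
```

View pics/crop.png

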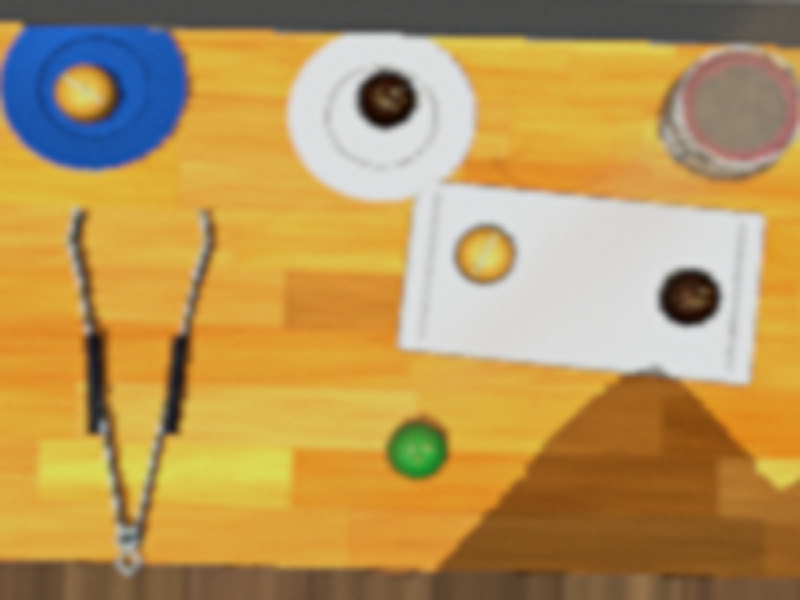

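```bash
python3 - <<'E'
from h import *
g=lambda x,y,z:px2w("top",220+x/4,130+y/3.75,z=z)
L,R=g(95,384,.025),g(177,384,.025);tl,tr=g(78,212,.026),g(206,212,.026);h=g(128,540,.02)
print(L,R,tl,tr,h)
m,t=(L+R)/2,(tl+tr)/2
a=t-h;print(m,t,np.degrees(np.arctan2(a[1],a[0])),np.linalg.norm(a[:2]))
print("dark",g(690,297,.03),"pale",g(485,254,.03))
E
```

```text
[0.4645603 0.1785933 0.025    ] [0.46599113 0.12674551 0.025     ] [0.58162674 0.19512852 0.026     ] [0.5840418  0.11317079 0.026     ] [0.36090763 0.1535485  0.02      ]
[0.46527571 0.1526694  0.025     ] [0.58283427 0.15414965 0.026     ] 0.15520254406114434 0.22192745949998943
dark [ 0.53394596 -0.19829522  0.03      ] pale [ 0.55969582 -0.06658836  0.03      ]
```

Emit:
play_rows:
  deltas:
    - [0.02, 0.06, 0, 0, 0, -0.03]
    - [0.02, 0.06, 0, 0, 0, -0.03]
    - [0.02, 0.06, 0, 0, 0, -0.03]
    - [0.02, 0.06, 0, 0, 0, -0.03]
    - [0.02, 0.06, 0, 0, 0, -0.03]
    - [0.01, 0.06, 0, 0, 0, 0]
    - [0.01, 0.06, 0, 0, 0, 0]
    - [0.01, 0.06, 0, 0, 0, 0]
    - [0.01, 0.06, 0, 0, 0, 0]
    - [0.01, 0.06, 0, 0, 0, 0]
  gripper: 1

```text
clock: 1.1
tool_pos: [0.4225, -0.1237, 0.2456]
orientation: [180.0, 0.0, 179.7]
force: [1.2, 0.5, -0.2]
opening: 0.0877
gripper_force: 0.0
```

Emit:
play_rows:
  deltas:
    - [0.009, 0.06, -0.01, 0, 0, 0]
    - [0.009, 0.06, -0.02, 0, 0, 0]
    - [0.009, 0.06, -0.02, 0, 0, 0]
    - [0.009, 0.06, -0.02, 0, 0, 0]
    - [0.009, 0.055, -0.02, 0, 0, 0]
    - [0.007, 0.036, -0.02, 0, 0, 0]
    - [0, 0.015, -0.02, 0, 0, 0]
    - [0, 0, 0, 0, 0, 0]
    - [0, 0, 0, 0, 0, 0]

```text
clock: 2.0
tool_pos: [0.4635, 0.1478, 0.1423]
orientation: [-179.9, -0.1, 179.8]
force: [0.2, 0.6, -0.1]
opening: 0.0874
gripper_force: 0.0
```

```bash
python3 - <<'E'
from h import *
o=get_obs();print(o["tool_pos"],o["orientation"])
c=camera_model("wrist");p,d=snapshot("wrist");cv2.imwrite("pics/w1.png",p);np.save("w1",d);np.save("wc",c["world_to_cam"]);print(c)
E
```

```text
[0.46354463 0.14781209 0.14234566] [-1.79936448e+02 -6.74776003e-02  1.79790016e+02]
{'fx': 309.70691628693146, 'fy': 309.70691628693146, 'cx': 317.42184673499276, 'cy': 198.038466199765, 'world_to_cam': array([[ 2.91619902e-03,  9.99995641e-01, -4.63158136e-04,
        -1.48580885e-01],
       [ 9.59794532e-01, -2.66895927e-03,  2.80690812e-01,
        -4.51127789e-01],
       [ 2.80688352e-01, -1.26308692e-03, -9.59798132e-01,
         1.59761033e-01],
       [ 0.00000000e+00,  0.00000000e+00,  0.00000000e+00,
         1.00000000e+00]])}
```

View pics/w1.png

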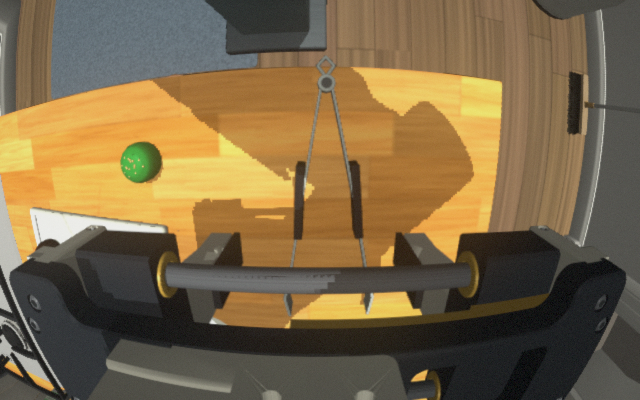

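The wrist view shows the sleeves between the fingers, ends at about (297,238)/(359,238) and (301,163)/(353,163), with the hinge at (326,83).

```bash
python3 - <<'E'
import numpy as np
M=np.linalg.inv(np.load("wc.npy"));f=309.707
def g(u,v,z):
    x=np.array([u-317.42,v-198.04]);r=np.hypot(*x);t=r/f
    d=M[:3,:3]@np.r_[x/r*np.sin(t),np.cos(t)];o=M[:3,3];return (o+d*(z-o[2])/d[2])[:2].round(4)
for a in((297,238),(359,238),(301,163),(353,163)):print(g(*a,.025))
print(g(326,83,.02),g(287,305,.026),g(370,305,.026))
E
```

```text
[0.5004 0.1288]
[0.5008 0.1846]
[0.4326 0.1336]
[0.4326 0.1771]
[0.3659 0.1546] [0.574  0.1166] [0.5751 0.1998]
```

Emit:
play_rows:
  deltas:
    - [0.003, 0.008, 0, 0, 0, 0]
    - [0, 0, -0.03, 0, 0, 0]
    - [0, 0, -0.03, 0, 0, 0]
    - [0, 0, -0.03, 0, 0, 0]
    - [0, 0, -0.03, 0, 0, 0]
    - [0, 0, -0.015, 0, 0, 0]
    - [0, 0, -0.008, 0, 0, 0]
    - [0, 0, -0.004, 0, 0, 0]
    - [0, 0, 0, 0, 0, 0]
    - [0, 0, 0, 0, 0, 0]

```text
clock: 3.05
tool_pos: [0.4669, 0.1548, 0.0258]
orientation: [179.9, 0.1, 179.7]
force: [0.2, -0.9, 1.3]
opening: 0.0877
gripper_force: 0.0
```

Emit:
play_rows:
  deltas:
    - [0, 0, -0.003, 0, 0, 0]
    - [0, 0, 0, 0, 0, 0]
    - [0, 0, 0, 0, 0, 0]
    - [0, 0, 0, 0, 0, 0]
    - [0, 0, 0, 0, 0, 0]
    - [0, 0, 0, 0, 0, 0]
    - [0, 0, 0, 0, 0, 0]
    - [0, 0, 0, 0, 0, 0]
  gripper: 0.14

```text
clock: 3.85
tool_pos: [0.4666, 0.1547, 0.0228]
orientation: [180.0, 0.0, 179.8]
force: [1.5, 0.6, 1.8]
opening: 0.05
gripper_force: 8.6
```

Emit:
play_rows:
  deltas:
    - [0, 0, 0.005, 0, 0, 0]
    - [0, 0, 0.01, 0, 0, 0]
    - [0, 0, 0.02, 0, 0, 0]
    - [0, 0, 0.03, 0, 0, 0]
    - [0, 0, 0.03, 0, 0, 0]
    - [0, 0, 0.03, 0, 0, 0]
    - [0, 0, 0.02, 0, 0, 0]
    - [0, 0, 0, 0, 0, 0]

```text
clock: 4.65
tool_pos: [0.4673, 0.1552, 0.1413]
orientation: [179.8, 0.2, 179.8]
force: [-0.5, 0.6, -2.7]
opening: 0.0498
gripper_force: 7.9
```

```bash
python3 - <<'E'
from h import *
p,d=snapshot("scene");np.save("s2",d);cv2.imwrite("pics/s2.png",cv2.resize(p[100:320,180:470],None,fx=2.7,fy=2.7,interpolation=cv2.INTER_CUBIC))
E
```

```text
(no output)
```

View pics/s2.png

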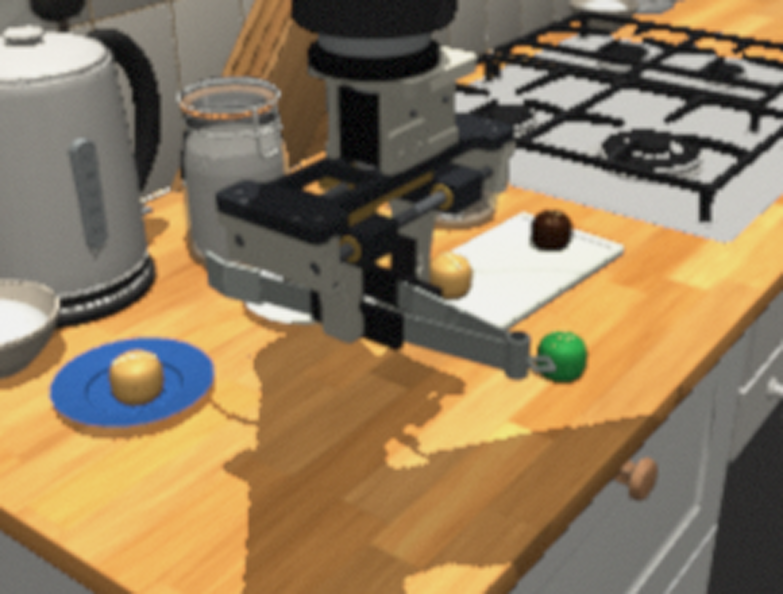

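The tongs hang from the fingers with the tips at crop (230,275) and the hinge at (517,352). I check their tilt by depth.

```bash
python3 - <<'E'
from h import *
d=np.load("s2.npy")
for x,y in((215,275),(235,283),(255,285),(275,292),(310,305),(385,300),(385,325),(410,320),(440,330),(470,340),(517,355)):
    print(x,y,px2w("scene",round(180+x/2.7),round(100+y/2.7),depth=d).round(4))
E
```

```text
215 275 [0.5754 0.1904 0.1323]
235 283 [0.5586 0.1898 0.1313]
255 285 [0.5434 0.1877 0.1333]
275 292 [0.5278 0.184  0.1327]
310 305 [0.5001 0.1817 0.1309]
385 300 [0.4738 0.1374 0.1235]
385 325 [0.4409 0.1799 0.1369]
410 320 [0.4306 0.1693 0.1373]
440 330 [0.4103 0.167  0.1377]
470 340 [0.3912 0.1637 0.1355]
517 355 [0.361  0.1615 0.1362]
```

Emit:
play_rows:
  deltas:
    - [0, -0.02, 0, 0, 0, 0]
    - [-0.005, -0.05, 0, 0, 0, 0]
    - [-0.006, -0.055, 0, 0, 0, 0]
    - [-0.006, -0.055, 0, 0, 0, 0]
    - [-0.006, -0.055, 0, 0, 0, 0]
    - [-0.006, -0.055, 0, 0, 0, 0]
    - [-0.006, -0.055, 0, 0, 0, 0]
    - [-0.006, -0.05, 0, 0, 0, 0]
    - [0, -0.03, 0, 0, 0, 0]
    - [0, -0.014, 0, 0, 0, 0]

```text
clock: 5.7
tool_pos: [0.4318, -0.199, 0.1374]
orientation: [180.0, -0.1, 179.6]
force: [1.4, 0.8, -1.7]
opening: 0.0501
gripper_force: 7.9
```

Emit:
play_rows:
  deltas:
    - [0, 0, -0.02, 0, 0, 0]
    - [0, 0, -0.02, 0, 0, 0]
    - [0, 0, 0, 0, 0, 0]
    - [0, 0, 0, 0, 0, 0]

```text
clock: 6.1
tool_pos: [0.433, -0.1966, 0.1063]
orientation: [-180.0, -0.1, 179.8]
force: [-0.1, -0.9, -1.2]
opening: 0.0502
gripper_force: 7.9
```

```bash
python3 - <<'E'
from h import *
o=get_obs();print(o["tool_pos"],o["orientation"])
p,d=snapshot("top");np.save("t3",d)
a=cv2.resize(p[170:270,330:450],None,fx=5,fy=5,interpolation=cv2.INTER_CUBIC)
cv2.imwrite("pics/t3.png",a)
E
```

```text
[ 0.43302977 -0.19658783  0.10625906] [-1.79995049e+02 -1.06628843e-01  1.79772141e+02]
```

View pics/t3.png

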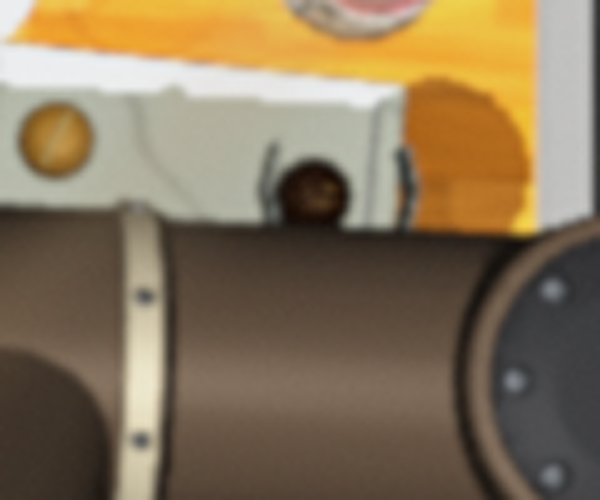

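The tips straddle the roll: front ends at crop (275,145) and (402,150), cup bends at (266,190) and (411,190), roll centre at (314,193).

```bash
python3 - <<'E'
from h import *
g=lambda x,y,z:print(px2w("top",330+x/5,170+y/5,z=z).round(4))
g(275,145,.109);g(402,150,.109);g(266,190,.109);g(411,190,.109);g(314,193,.03);g(314,193,.04)
E
```

```text
[ 0.5493 -0.1658  0.109 ]
[ 0.5487 -0.2263  0.109 ]
[ 0.5277 -0.1617  0.109 ]
[ 0.5297 -0.2306  0.109 ]
[ 0.5355 -0.1991  0.03  ]
[ 0.5344 -0.1972  0.04  ]
```

Emit:
play_rows:
  deltas:
    - [0.006, -0.002, -0.01, 0, 0, 0]
    - [0, 0, -0.02, 0, 0, 0]
    - [0, 0, -0.02, 0, 0, 0]
    - [0, 0, -0.015, 0, 0, 0]
    - [0, 0, -0.01, 0, 0, 0]
    - [0, 0, -0.005, 0, 0, 0]
    - [0, 0, 0, 0, 0, 0]
    - [0, 0, 0, 0, 0, 0]

```text
clock: 6.95
tool_pos: [0.4387, -0.1983, 0.043]
orientation: [-180.0, 0.0, 179.8]
force: [-0.2, -0.5, -0.4]
opening: 0.0501
gripper_force: 7.9
```

```bash
python3 - <<'E'
from h import *
p,d=snapshot("top");s,_=snapshot("scene")
a=cv2.resize(p[170:230,370:430],(540,540),interpolation=cv2.INTER_CUBIC)[:290]
b=cv2.resize(s[150:260,320:470],(750,550),interpolation=cv2.INTER_CUBIC)[:300]
im=np.zeros((600,750,3),np.uint8);im[:290,:540]=a;im[300:]=b
cv2.imwrite("pics/t4.png",im)
E
```

```text
(no output)
```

View pics/t4.png

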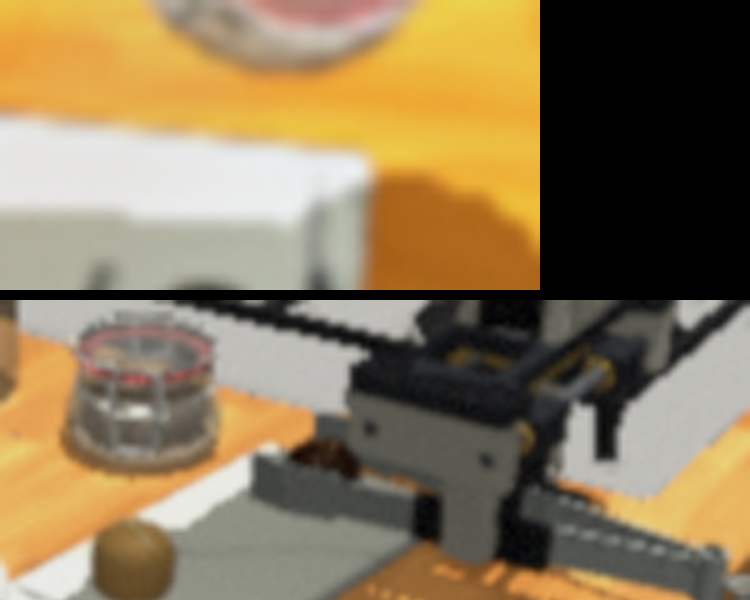

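The dark roll sits between the tip plates. I go 3 mm lower and squeeze.

Emit:
play_rows:
  deltas:
    - [0, 0, -0.004, 0, 0, 0]
    - [0, 0, 0, 0, 0, 0]

```text
clock: 7.25
tool_pos: [0.4383, -0.1983, 0.0393]
orientation: [180.0, 0.0, 179.7]
force: [-0.8, 0.1, -0.6]
opening: 0.0503
gripper_force: 7.9
```

Emit:
play_rows:
  deltas:
    - [0, 0, 0, 0, 0, 0]
    - [0, 0, 0, 0, 0, 0]
    - [0, 0, 0, 0, 0, 0]
    - [0, 0, 0, 0, 0, 0]
    - [0, 0, 0, 0, 0, 0]
    - [0, 0, 0, 0, 0, 0]
    - [0, 0, 0, 0, 0, 0]
    - [0, 0, 0, 0, 0, 0]
  gripper: -1

```text
clock: 8.05
tool_pos: [0.4384, -0.1983, 0.0394]
orientation: [180.0, 0.0, 179.7]
force: [-0.3, -0.2, -0.4]
opening: 0.0358
gripper_force: 30.0
```

Emit:
play_rows:
  deltas:
    - [0, 0, 0.003, 0, 0, 0]
    - [0, 0, 0.006, 0, 0, 0]
    - [0, 0, 0.012, 0, 0, 0]
    - [0, 0, 0.02, 0, 0, 0]
    - [0, 0, 0.025, 0, 0, 0]
    - [0, 0, 0.025, 0, 0, 0]
    - [0, 0, 0.025, 0, 0, 0]
    - [0, 0, 0.015, 0, 0, 0]
    - [0, 0, 0.006, 0, 0, 0]
    - [0, 0, 0, 0, 0, 0]

```text
clock: 9.05
tool_pos: [0.4386, -0.1983, 0.1499]
orientation: [180.0, 0.1, 179.7]
force: [0.6, -0.1, -1.1]
opening: 0.036
gripper_force: 30.0
```

Emit:
play_rows:
  deltas:
    - [0, 0, 0, 0, 0, 0]
    - [0, 0, 0, 0, 0, 0]
    - [0, 0, 0, 0, 0, 0]
    - [0, 0, 0, 0, 0, 0]
    - [0, 0, 0, 0, 0, 0]

```text
clock: 9.55
tool_pos: [0.4382, -0.1983, 0.1487]
orientation: [180.0, -0.0, 179.7]
force: [0.2, -0.2, -1.3]
opening: 0.0359
gripper_force: 30.0
```

```bash
python3 - <<'E'
from h import *
p,d=snapshot("top");s,_=snapshot("scene")
b=cv2.resize(s[100:260,200:470],None,fx=2.7,fy=2.4)
a=cv2.resize(p[150:230,330:450],None,fx=2.6,fy=2.6)
im=np.zeros((600,729,3),np.uint8);im[:208,:312]=a;im[212:212+384]=b
cv2.imwrite("pics/t5.png",im)
E
```

```text
(no output)
```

View pics/t5.png

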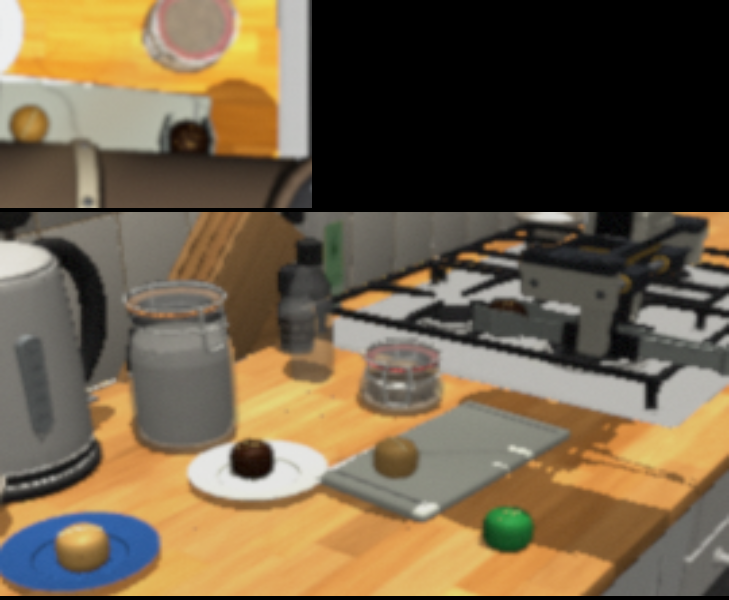

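The dark roll is held between the tips at top crop (190,140), clear of the board. The pale roll and the served rolls are in place.

```bash
python3 -c "
from plant import *
print(close_job())"
```

```text
the job is handed in; nothing more can be done
None
```

The blue plate lacked a dark roll, so I took the dark one from the board with the tongs. It is held between their tips about 11 cm above the board, everything else looked undisturbed in the last pictures, and the job is handed in, with no verdict returned.

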